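# Fit and lock the julienne insert of the bench slicer

### The arm

A 6-joint arm with a two-finger parallel gripper is mounted at the origin on a cart in front of the work surface, level with it; the furniture and walls round the work are solid. World frame = base frame: x ahead of the robot, y to its left, z up, the work surface at z = 0. Lengths are in m, angles in rad, forces in N, time in s.
With the tool pointing down it reaches from about 0.35 to 0.775 m from the base axis. Payload 7.3 kg.
Tool frame: the origin (TCP) lies between the finger pads; the fingertips stand 17 mm ahead of it and the grasp point (between the pads) lies 2 mm behind it; z points along the fingers, y is the direction in which the jaws open and shut (so a half turn about z gives the same grasp; the last joint's range is limited). The gripper opens to 92 mm and grips with 3 to 60 N. Pads are 19 mm wide; open, the fingers measure 130 mm over their backs; the gripper's body (75 mm by 190 mm) begins 47 mm behind the grasp point.
Start: joints at [1.18, 0.342, 1.524, -0, 1.275, -0.146], TCP at [0.127, 0.509, 0.244] pointing down, gripper open.
Joint ranges: [-2.53, 2.53], [-0.77, 2.02], [0.04, 2.7], [-1, 4.14], [0.28, 2.66], [-3.11, 3.11]. Speed limits (rad/s): [2.57, 2.57, 3.14, 3.14, 3.14, 3.14].

### API

Orientations are given as [roll, pitch, yaw] about the fixed x, y, z axes, in that order (R = Rz(yaw) Ry(pitch) Rx(roll)).
In Python, from cell import sensors, vision, hand_in gives the robot as it stands.
- The arm moves only by the tool step_arm, never from a script. Its argument "series" is a list of rows, each a list of 5 numbers: the opening, from 0 (shut) to 1 (fully open), then the shift along the world's x, y, z each as a share of 25 mm, from -1 to 1, then the turn about the world's z as a share of 0.08 rad, from -1 to 1. A call has 1 to 12 rows; each row shifts and turns the commanded pose from where the row before left it; what a row does not reach is not made up. A row lasts 1/10 s, in which the tool goes at most 50 mm and 8.59 degrees, less where a joint would pass 70% of its speed; a pose out of reach is approached as far as the arm can. A call with a number of a shift or a turn outside -1 to 1 is refused whole. A call with a gripper value outside its range is refused whole. The fingers move at their own pace and stop on an object; "squeeze" is the grip in N (left out, the last holds). Time passes only in rows, so rows that do not move let the fingers close. It gives the time, the measured TCP pose, the force and the opening at its end, in the units of the state.
- sensors.observe(): the state, without advancing time (a new reading comes with each control period).
- vision.read_camera(name): name is "scene" or "top" or "wrist"; returns a dict with "pixels" (480x640x3 uint8, blue, green, red), "range_z" (480x640 float32, m along the optical axis (not along the pixel's ray), 0 where there is no reading), "camera_matrix" (3x3 intrinsics, pixels), "k1" (the pictures are not rectified: a ray, as slopes to the right and down, at radius r is drawn at 1 + k1 r^2 times it, then the intrinsics apply), "pose" (4x4, takes a point from camera to world coordinates). Camera axes: x right, y down, z forward; pixel columns grow to the right and rows downward; lengths in m; the calibration is good to about 2 mm. A picture is of the moment at which its call begins.
- hand_in(): hands the job in, once; it reports no verdict.
The state is a dict: "time": time; "qpos": joint angles; "qvel": joint speeds; "joint_efforts": joint torques, N m; "tool_pos": TCP position; "tool_rot": TCP orientation; "contact_force": force on the tool from outside, world axes, zero at the start; "torque": the same for the moment, N m; "opening": finger opening in m.
Only numpy, scipy, OpenCV 4.12 (cv2) and the standard library are available. Lean on these libraries where they do the work, as an engineer would, in place of code of your own. Each camera call takes 0.05 s, during which the arm holds its last target.

### The job

Get the bench vegetable slicer ready for julienne: swing its latch out of the way, push the loose julienne insert along the feed deck into its bay until it sits flat and fully home against the stop, then swing the latch fully shut behind the insert's upright tab so that it cannot slide back out. Leave the three ramekins beside it where they stand.

Things in the scene. Friction and masses are not known exactly. Their poses are not given: they have to be found in the camera images.
- slicer: Low metal bench slicer (mandoline), fixed, 380 x 176 mm, side beams 69 mm high. Origin on the counter under its middle; +x along the slide from the open feed end (x -200 mm, robot side) to the V-blade end, +y the latch side, z up. Floor of deck and bay 50 mm above the counter. Feed deck 160 mm wide for x -200 to -65; flared guides narrow it to the 104 mm wide bay at x -5; stop bar at x 115 mm.
- bay_home (a point): Point on the bay floor, fixed to the slicer (axes as the slicer's), where the insert's origin lies when the insert is fully home against the stop: slicer x = 55 mm, y = 0, z = 50 mm. Lips 65 to 69 mm above the counter overhang the bay 6 mm on each side and keep the insert down.
- insert: Loose black julienne insert, 0.28 kg: flat plate 120 (x) x 100 (y) x 12 mm, nose corners cut back, steel comb near its front (+x) end. Across its back part stands a push tab 80 mm wide, 8 mm thick, middle at x = -35 mm, top 41 mm above the underside; 21 mm of plate lie behind it. Origin: centre of the underside. At first it lies on the feed deck, askew, its tab behind the latch's sweep.
- insert_tab (a point): Middle of the back (-x) face of the insert's push tab, 12 mm above the top of the plate.
- latch (a joint): Latch angle, rad. 0 = fully shut: its bar lies across the bay towards the slicer's -y, just behind where the tab of a home insert stands. Grows as it opens, clockwise from above (bar swings over the feed deck towards -x), to 1.7 = fully open along the side beam, clear of the tab's way. Stays where it is left (1 N at the knob). Starts shut or partly shut (below 0.6), so the tab cannot pass.
- latch_hinge (a point): Pivot of the latch (upright axis) on the +y guide rail, at slicer x = 3 mm, y = 70 mm; this point is 96 mm above the counter. The latch's bar is 18 mm wide, 7 mm thick, 78 mm long, underside 71 mm above the counter: it passes over the insert's plate (top at 62 mm) but not over its tab (top at 91 mm).
- latch_knob (a point): Middle of the latch's black upright knob, 20 mm in diameter, from 78 to 108 mm above the counter; this point is 96 mm above the counter and 87 mm from the hinge axis. With the latch shut it is at slicer x = -45 mm, y = -2 mm (a bent arm carries it back from the end of the bar).
- salt_ramekin: White ramekin, 70 mm wide, 42 mm high, standing on the counter beside the slicer. Origin: centre of its underside. Bystander.
- stone_cup: Grey-brown stoneware ramekin, 68 mm wide, 62 mm high, standing beside the slicer. Origin: centre of its underside. Bystander.
- chili_ramekin: Small dark ramekin of chili, 58 mm wide, 34 mm high, standing beside the slicer. Origin: centre of its underside. Bystander.
Things that resemble listed ones, but are neither listed nor needed, are in the scene too. Several things have the shape of the insert; the one meant has the colours described above.

How it is judged:
By the outcome, as a careful person would: the job done as asked, in the order asked, and still so for the second after the job is handed in, with the robot touching nothing.
It also fails if it takes over 58 s, if anything falls off the work surface, if the arm or the gripper's body presses on something with over 40 N, if the wrist force passes 120 N, or if a joint passes its speed limit or range.

## Working session

There is one attempt and no reset: what is moved stays moved. The work goes in short steps, Python scripts to look and compute and a tool call to move; the robot and the scene stay as the last step left them, time stands still between calls to the robot, and variables do not carry over. Pictures are saved under pics/ and viewed, and the job is handed in when it is done.

Besides the shell and the picture viewer there is one more tool, called after "Call:" as name(argument=value, ...) on one line, values as JSON. step_arm: Moves the arm, as the interface text tells. Its arguments: {"type":"object","properties":{"series":{"type":"array","items":{"type":"array","items":{"type":"number","minimum":-1,"maximum":1}}},"squeeze":{"type":"number"}},"required":["series"]}

```bash
ls; mkdir -p pics; cat > h.py <<'E'
import numpy as np, cv2, pickle
from cell import sensors, vision
def grab(n, save=None):
    c=vision.read_camera(n)
    c['name']=n
    pickle.dump(c,open(f'{n}.pkl','wb'))
    if save: cv2.imwrite(f'pics/{save}.png',c['pixels'])
    return c
def load(n): return pickle.load(open(f'{n}.pkl','rb'))
def undist(c,px):
    K=c['camera_matrix']; d=np.array([c['k1'],0,0,0,0.])
    return cv2.undistortPoints(np.array(px,float).reshape(-1,1,2),K,d).reshape(-1,2)
def onplane(c,px,z):
    s=undist(c,px); d=np.c_[s,np.ones(len(s))]@c['pose'][:3,:3].T; o=c['pose'][:3,3]
    t=(z-o[2])/d[:,2]; return o+d*t[:,None]
def bydepth(c,px):
    s=undist(c,px); px=np.array(px).reshape(-1,2).astype(int)
    r=c['range_z'][px[:,1],px[:,0]]
    p=np.c_[s,np.ones(len(s))]*r[:,None]
    return p@c['pose'][:3,:3].T+c['pose'][:3,3]
def project(c,P):
    T=np.linalg.inv(c['pose']); rv=cv2.Rodrigues(T[:3,:3])[0]
    return cv2.projectPoints(np.array(P,float).reshape(-1,3),rv,T[:3,3],c['camera_matrix'],np.array([c['k1'],0,0,0,0.]))[0].reshape(-1,2)
E
python3 - <<'E'
from h import *
for n in ['scene','top','wrist']:
    c=grab(n,n+'0'); print(n,c['pose'].round(3).tolist(),c['k1'],c['camera_matrix'].round(1).tolist())
print(sensors.observe())
E
```

```text
pics
scene [[-0.546, -0.477, 0.689, -0.086], [-0.838, 0.303, -0.454, 0.13], [0.008, -0.825, -0.565, 0.606], [0.0, 0.0, 0.0, 1.0]] -0.07305884593217382 [[445.6, 0.0, 317.7], [0.0, 445.6, 248.7], [0.0, 0.0, 1.0]]
top [[0.029, -0.998, 0.051, 0.477], [-0.999, -0.03, -0.017, -0.266], [0.018, -0.05, -0.999, 1.08], [0.0, 0.0, 0.0, 1.0]] -0.07216610600966272 [[505.7, 0.0, 316.9], [0.0, 505.7, 240.6], [0.0, 0.0, 1.0]]
wrist [[0.242, 0.939, 0.244, 0.062], [0.97, -0.234, -0.063, 0.526], [-0.002, 0.252, -0.968, 0.383], [0.0, 0.0, 0.0, 1.0]] -0.07761609323235139 [[382.1, 0.0, 317.4], [0.0, 382.1, 242.2], [0.0, 0.0, 1.0]]
{'time': 0.15, 'qpos': array([ 1.17998203e+00,  3.42539474e-01,  1.52474659e+00,  2.61940054e-05,
        1.27538330e+00, -1.45992917e-01]), 'qvel': array([ 0.00075865, -0.00224525, -0.00242047,  0.00150321,  0.00101577,
       -0.00151944]), 'joint_efforts': array([ 1.37326253e-03, -4.31473160e+01, -2.44358540e+01,  7.17068184e-02,
        5.37852407e-02, -8.51560094e-05]), 'tool_pos': array([0.12711937, 0.50911241, 0.24323445]), 'tool_rot': array([-3.14053104e+00, -1.81418604e-04,  2.89676354e+00]), 'contact_force': array([ 0.52156144, -0.36353075, -0.26744146]), 'torque': array([-0.05275738, -0.03821277,  0.01971665]), 'opening': 0.09153063757095012}
```

View pics/scene0.png

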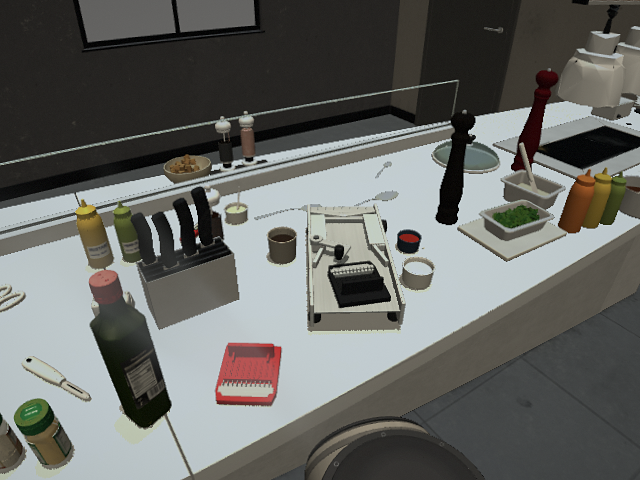

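View pics/top0.png

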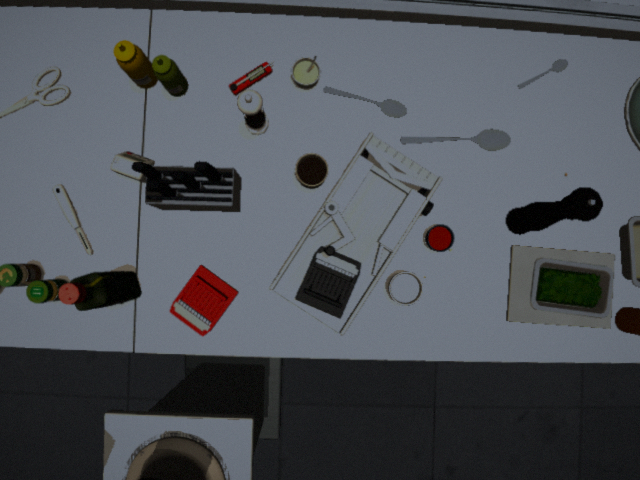

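The scene shows the slicer (top view, about 355,235) with the black insert on its deck (330,282). Other things with the insert's shape are the red insert at (204,299) in the top view. I'll zoom in to confirm.

```bash
python3 - <<'E'
from h import *
c=load('top'); im=c['pixels'][120:350,250:460]; im=cv2.convertScaleAbs(im,alpha=1.6,beta=10)
cv2.imwrite('pics/topcrop.png',cv2.resize(im,None,fx=2.6,fy=2.6,interpolation=cv2.INTER_CUBIC))
c=load('scene'); im=c['pixels'][190:340,250:450]; 
cv2.imwrite('pics/scenecrop.png',cv2.resize(im,None,fx=4,fy=4,interpolation=cv2.INTER_CUBIC))
E
```

```text
(no output)
```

View pics/topcrop.png

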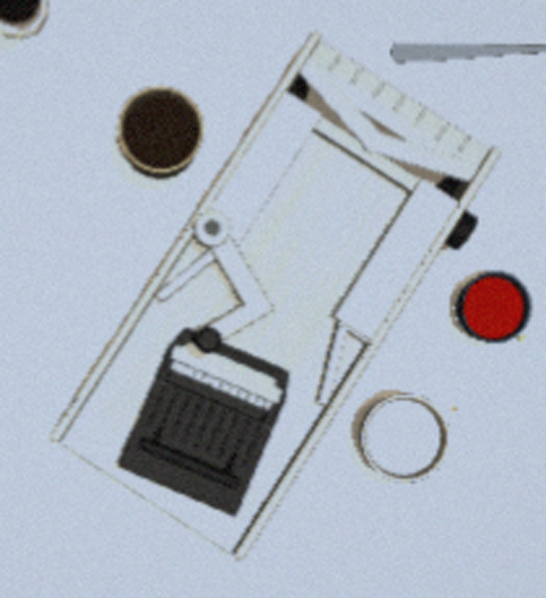

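View pics/scenecrop.png

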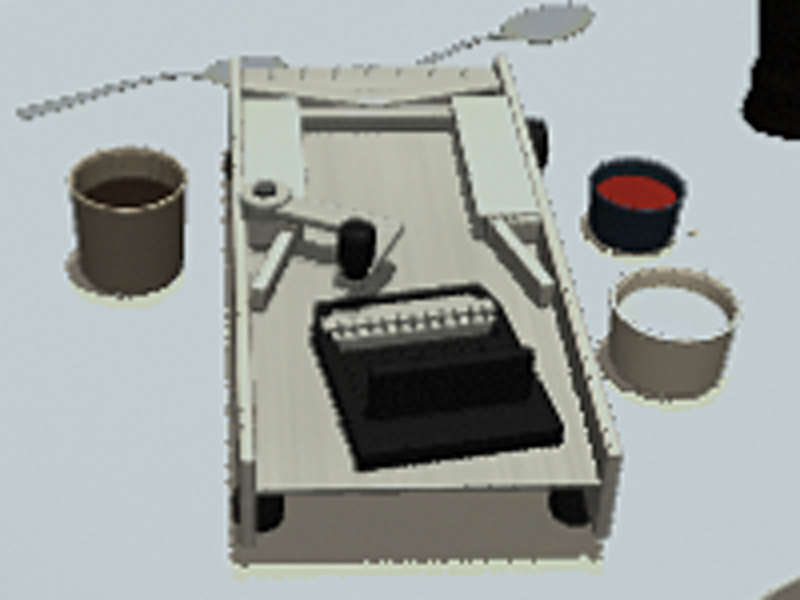

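The object meant is the black one at top (330,282): black plate with a steel comb, lying on the deck. The red one at (204,299) has the wrong colour. Measuring now.

```bash
python3 - <<'E'
from h import *
c=load('top'); s=load('scene')
f=lambda p: np.array(p)/2.6+[250,120]
cr=f([[55,438],[240,556],[496,150],[315,35]])
P=onplane(c,cr,0.069); print('corners',P.round(4).tolist())
for i in range(4): print(np.linalg.norm(P[i]-P[(i+1)%4]).round(4),end=' ')
ax=(P[2]+P[3]-P[0]-P[1]); yaw=np.arctan2(ax[1],ax[0]); ax2=(P[0]-P[1]+P[3]-P[2]); print('yaw',yaw, np.arctan2(-ax2[0],ax2[1]))
ctr=P.mean(0); print('ctr',ctr)
# depth checks
g=f([[212,228],[207,340],[300,250],[212,470],[400,200]])
print(bydepth(c,g).round(4).tolist())
print('hinge', onplane(c,g[:1],.096),'knob',onplane(c,g[1:2],.108))
# beam line fits via depth heights in top
h,w=c['range_z'].shape; u,v=np.meshgrid(np.arange(w),np.arange(h))
px=np.c_[u.ravel(),v.ravel()]; X=bydepth(c,px).reshape(h,w,3); np.save('X.npy',X)
m=(X[...,2]>.03)&(X[...,0]>.25)&(X[...,0]<.75)&(X[...,1]>-.5)&(X[...,1]<-.1)
hist=np.histogram(X[...,2][m],bins=np.arange(.03,.13,.004)); print(list(zip(hist[1].round(3),hist[0])))
# black insert mask
im=c['pixels']; dark=(im.max(2)<75)&m&(X[...,2]>.03)
cnt,_=cv2.findContours(dark.astype(np.uint8),cv2.RETR_EXTERNAL,cv2.CHAIN_APPROX_NONE)
for k in cnt:
    if cv2.contourArea(k)>60: print(cv2.contourArea(k),cv2.minAreaRect(k), X[dark][...,2].max())
# stereo check for knob top in the scene: crop px (357,225)->
k=np.array([[357/4+250,225/4+190],[265/4+250,188/4+190]]); print(onplane(s,k[:1],.108),onplane(s,k[1:],.096), bydepth(s,k))
E
```

```text
corners [[0.4298, -0.195, 0.069], [0.3437, -0.3394, 0.069], [0.6638, -0.5317, 0.069], [0.7498, -0.3874, 0.069]]
0.1681 0.3735 0.1679 0.3733 yaw -0.5411376323200562 -0.5375097596958855
ctr [ 0.54677186 -0.36340079  0.069     ]
[[0.5936, -0.3103, 0.0821], [0.5072, -0.3078, 0.1071], [0.5822, -0.3817, 0.0492], [0.4099, -0.3153, 0.0853], [0.6248, -0.4606, 0.0478]]
hinge [[ 0.59197859 -0.30966444  0.096     ]] knob [[ 0.50718294 -0.30775065  0.108     ]]
[(np.float64(0.03), np.int64(252)), (np.float64(0.034), np.int64(58)), (np.float64(0.038), np.int64(245)), (np.float64(0.042), np.int64(756)), (np.float64(0.046), np.int64(4246)), (np.float64(0.05), np.int64(2384)), (np.float64(0.054), np.int64(423)), (np.float64(0.058), np.int64(2628)), (np.float64(0.062), np.int64(2371)), (np.float64(0.066), np.int64(2382)), (np.float64(0.07), np.int64(388)), (np.float64(0.074), np.int64(312)), (np.float64(0.078), np.int64(247)), (np.float64(0.082), np.int64(60)), (np.float64(0.086), np.int64(109)), (np.float64(0.09), np.int64(80)), (np.float64(0.094), np.int64(25)), (np.float64(0.098), np.int64(41)), (np.float64(0.102), np.int64(45)), (np.float64(0.106), np.int64(79)), (np.float64(0.11), np.int64(57)), (np.float64(0.114), np.int64(115)), (np.float64(0.118), np.int64(31)), (np.float64(0.122), np.int64(2))]
2880.5 ((329.7930908203125, 278.9827575683594), (50.02775955200195, 64.47146606445312), 23.198591232299805) 1.080450886714634
417.0 ((231.1118927001953, 188.87429809570312), (15.977885246276855, 41.88938903808594), 3.012787342071533) 1.080450886714634
754.0 ((311.0, 170.0), (32.0, 30.0), 90.0) 1.080450886714634
[[ 0.50626245 -0.31125439  0.108     ]] [[ 0.57498902 -0.30108985  0.096     ]] [[ 0.50515286 -0.31042728  0.10893305]
 [ 0.59022353 -0.31103106  0.08424467]]
```

```bash
cat >> h.py <<'E'
YAW=-0.539; O=np.array([.555,-.3682]); RS=np.array([[np.cos(YAW),-np.sin(YAW)],[np.sin(YAW),np.cos(YAW)]])
def toS(p): p=np.atleast_2d(p); return np.c_[(p[:,:2]-O)@RS, p[:,2:]]
def toW(p): p=np.atleast_2d(p); return np.c_[p[:,:2]@RS.T+O, p[:,2:]]
E
python3 - <<'E'
from h import *
c=load('top'); s=load('scene')
f=lambda p: np.array(p)/2.6+[250,120]
# insert outline via dark mask in top
im=c['pixels']; dark=((im.max(2)<85)).astype(np.uint8); dark[:240]=0;dark[325:]=0;dark[:,:290]=0;dark[:,365:]=0
dark=cv2.morphologyEx(dark,cv2.MORPH_CLOSE,np.ones((3,3)))
k=max(cv2.findContours(dark,cv2.RETR_EXTERNAL,cv2.CHAIN_APPROX_NONE)[0],key=cv2.contourArea)
ap=cv2.approxPolyDP(k,2.0,True)[:,0]; print('contour S',toS(onplane(c,ap,.062)).round(4).tolist())
g=f([[120,465],[238,515],[288,380]]); Q=toS(onplane(c,g,.062)); print('hand pick corners',Q.round(4).tolist())
e=Q[1]-Q[0]; print('yaw in S from back edge',np.arctan2(e[0],-e[1]),'len',np.hypot(*e[:2]),'side',np.hypot(*(Q[2]-Q[1])[:2]))
# scene picks: back-left(358,468), back-right(563,440) at plate top; tab top back corners (365,372),(530,350)
g2=np.array([[358,460],[563,432]])/4+[250,190]; Q2=toS(onplane(s,g2,.062)); print('scene back corners',Q2.round(4).tolist())
g3=np.array([[366,372],[531,350]])/4+[250,190]; Q3=toS(onplane(s,g3,.091)); print('scene tab top',Q3.round(4).tolist())
# scene slicer corners
g4=np.array([[247,465],[615,455],[503,58],[233,62]])/4+[250,190]; print('scene beam corners',toS(onplane(s,g4,.069)).round(4).tolist())
print('knob scene',toS(bydepth(s,np.array([[357,228]])/4+[250,190])),'knob top',toS(onplane(c,f([[207,340]]),.108)),'hinge top', toS(bydepth(c,f([[212,228]]))))
E
```

```text
contour S [[-0.0473, 0.0278, 0.062], [-0.0711, 0.0462, 0.062], [-0.0878, 0.0499, 0.062], [-0.1872, 0.034, 0.062], [-0.1735, -0.062, 0.062], [-0.0774, -0.0487, 0.062], [-0.0576, -0.0385, 0.062], [-0.065, 0.0142, 0.062], [-0.0591, 0.0275, 0.062]]
hand pick corners [[-0.1874, 0.0311, 0.062], [-0.1709, -0.0664, 0.062], [-0.0621, -0.0432, 0.062]]
yaw in S from back edge 0.1672935284830731 len 0.09892224632940635 side 0.1111948792421174
scene back corners [[-0.1947, 0.0314, 0.062], [-0.1782, -0.066, 0.062]]
scene tab top [[-0.1668, 0.0266, 0.091], [-0.1527, -0.0523, 0.091]]
scene beam corners [[-0.2044, 0.0824, 0.069], [-0.203, -0.0849, 0.069], [0.1707, -0.0883, 0.069], [0.1693, 0.081, 0.069]]
knob scene [[-0.07383795  0.02407631  0.10808009]] knob top [[-0.07206499  0.02733554  0.108     ]] hinge top [[0.00339899 0.06952649 0.08212574]]
```

```bash
python3 - <<'E'
from h import *
c=load('top'); X=np.load('X.npy'); 
s=load('scene')
h,w=480,640; u,v=np.meshgrid(np.arange(w),np.arange(h)); Y=bydepth(s,np.c_[u.ravel(),v.ravel()]); ok=s['range_z'].ravel()>0; Y=Y[ok]
A=np.r_[X.reshape(-1,3)[c['range_z'].ravel()>0],Y]; A=A[(A[:,0]>.1)&(A[:,0]<.8)&(A[:,1]>-.6)&(A[:,1]<.6)]
for x0 in np.arange(.1,.8,.1):
    print(x0.round(1),[ (round(float(y0),1),round(float(np.percentile(B,99.5)),2)) for y0 in np.arange(-.6,.6,.1) for B in [A[(A[:,0]>x0)&(A[:,0]<x0+.1)&(A[:,1]>y0)&(A[:,1]<y0+.1),2]] if len(B)>20])
print('knob W',toW([[-.0725,.026]]),'tab',toW([[-.1605,-.013]]))
for n,p in [('stone',(311,170)),('chili',(439,238)),('salt',(404,288))]: print(n,toS(onplane(c,[p],.05)))
E
```

```text
0.1 [(-0.6, -0.89), (-0.5, -0.89), (-0.4, -0.89), (-0.3, -0.89), (-0.2, 0.0), (-0.1, 0.01), (-0.0, 0.01), (0.1, 0.0), (0.2, -0.89), (0.3, -0.89), (0.4, -0.89), (0.5, -0.89)]
0.2 [(-0.6, 0.0), (-0.5, 0.0), (-0.4, 0.0), (-0.3, 0.0), (-0.2, 0.0), (-0.1, 0.0), (-0.0, 0.0), (0.1, 0.0), (0.2, 0.0), (0.3, 0.0)]
0.3 [(-0.6, 0.0), (-0.5, 0.0), (-0.4, 0.08), (-0.3, 0.06), (-0.2, 0.01), (-0.1, 0.02), (-0.0, 0.19), (0.1, 0.21), (0.2, 0.11), (0.3, 0.0)]
0.4 [(-0.6, 0.04), (-0.5, 0.07), (-0.4, 0.1), (-0.3, 0.09), (-0.2, 0.07), (-0.1, 0.04), (-0.0, 0.21), (0.1, 0.27), (0.2, 0.11), (0.3, 0.11), (0.4, 0.0)]
0.5 [(-0.6, 0.05), (-0.5, 0.07), (-0.4, 0.11), (-0.3, 0.08), (-0.2, 0.12), (-0.1, 0.21), (-0.0, 0.21), (0.1, 0.0), (0.2, 0.02), (0.3, 0.0), (0.4, 0.0)]
0.6 [(-0.6, 0.07), (-0.5, 0.07), (-0.4, 0.08), (-0.3, 0.06), (-0.2, 0.12), (-0.1, 0.24), (-0.0, 0.23), (0.1, 0.05), (0.2, 0.01), (0.3, 0.0), (0.4, 0.0)]
0.7 [(-0.6, 0.02), (-0.5, 0.06), (-0.4, 0.07), (-0.3, 0.06), (-0.2, 0.17), (-0.1, 0.0), (-0.0, 0.0), (0.1, 0.02), (0.2, 0.0), (0.3, 0.0), (0.4, 0.01)]
knob W [[ 0.50612411 -0.30867356]] tab [[ 0.41058269 -0.29697577]]
stone [[0.05030893 0.14767788 0.05      ]]
chili [[ 0.07433218 -0.1497201   0.05      ]]
salt [[-0.05149665 -0.14292575  0.05      ]]
```

Call:
step_arm(series=[[0.5,0.6,0,1,0],[0.5,0.6,0,1,0],[0.5,0.6,0,1,0],[0.5,0.6,0,1,0],[0.5,0.6,0,1,0],[0.5,1,-1,0,0],[0.5,1,-1,0,0],[0.5,1,-1,0,0],[0.5,1,-1,0,0],[0.5,1,-1,0,0],[0.5,1,-1,0,0],[0.5,1,-1,0,0]], squeeze=5)

```text
time: 1.35
tool_pos: [0.378, 0.3332, 0.3685]
tool_rot: [-3.141, -0.0, 2.897]
contact_force: [0.6, 0.1, 1.0]
opening: 0.0463
```

Call:
step_arm(series=[[0.5,0.2,-1,0,-0.3],[0.5,0.2,-1,0,-0.3],[0.5,0.2,-1,0,-0.3],[0.5,0.2,-1,0,-0.3],[0.5,0.2,-1,0,-0.3],[0.5,0.2,-1,0,-0.3],[0.5,0.2,-1,0,-0.3],[0.5,0.2,-1,0,-0.3],[0.5,0.2,-1,0,-0.3],[0.5,0.2,-1,0,-0.3],[0.5,0.2,-1,0,-0.3],[0.5,0.2,-1,0,-0.3]])

```text
time: 2.55
tool_pos: [0.4372, 0.0333, 0.3686]
tool_rot: [-3.142, -0.0, 2.608]
contact_force: [-0.6, -0.2, -0.6]
opening: 0.046
```

Call:
step_arm(series=[[0.5,0.2,-1,0,0],[0.5,0.2,-1,0,0],[0.5,0.2,-1,0,0],[0.5,0.2,-1,0,0],[0.5,0.2,-1,0,0],[0.5,0.2,-1,0,0],[0.5,0.2,-1,0,0],[0.5,0.2,-1,0,0],[0.5,0.2,-1,0,0],[0.5,0.2,-1,0,0],[0.5,0.2,-1,0,0],[0.5,0,0,0,0]])

```text
time: 3.75
tool_pos: [0.4922, -0.2432, 0.3675]
tool_rot: [-3.141, -0.001, 2.606]
contact_force: [0.0, 0.6, -0.3]
opening: 0.0459
```

Call:
step_arm(series=[[0.5,0.19,-0.87,-1,0],[0.5,0.19,-0.87,-1,0],[0.5,0.18,-0.87,-1,0],[0.5,0,0,-1,0],[0.5,0,0,-1,0],[0.5,0,0,-1,0],[0.5,0,0,-1,0],[0.5,0,0,-1,0],[0.5,0,0,0,0]])

```text
time: 4.65
tool_pos: [0.5046, -0.3038, 0.1653]
tool_rot: [3.14, -0.008, 2.609]
contact_force: [-0.7, 0.7, -0.0]
opening: 0.0462
```

```bash
python3 - <<'E'
from h import *
c=grab('wrist','w1'); o=sensors.observe(); print(o['tool_pos'],o['tool_rot'],toS([o['tool_pos']]))
print(project(c,[o['tool_pos'],list(toW([[-.0725,.026,.108]])[0])]))
E
```

```text
[ 0.50555242 -0.30464918  0.1675928 ] [ 3.14077663 -0.00379563  2.60919242] [[-0.07505626  0.02916037  0.1675928 ]]
[[315.49240602 322.076235  ]
 [310.12981283 277.68019959]]
```

View pics/w1.png

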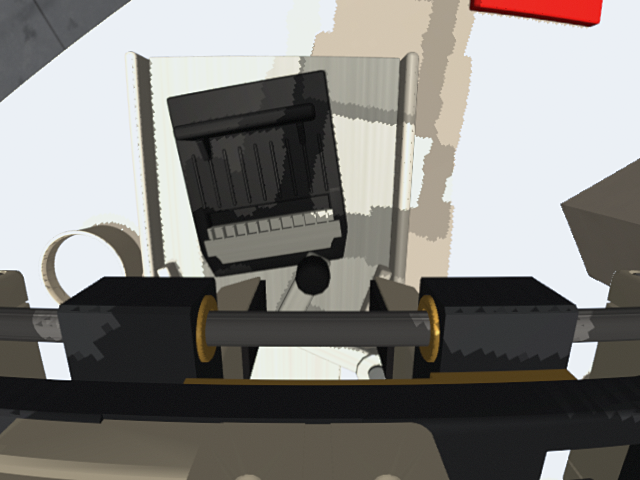

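Call:
step_arm(series=[[0.5,0,-0.12,-0.9,0],[0.5,0,0,-0.9,0],[0.5,0,0,-0.9,0],[0,0,0,0,0],[0,0,0,0,0],[0,0,0,0,0],[0,0,0,0,0]], squeeze=5)

```text
time: 5.4
tool_pos: [0.5071, -0.3094, 0.103]
tool_rot: [-3.141, 0.003, 2.609]
contact_force: [1.1, -0.5, 2.5]
opening: 0.0201
```

```bash
python3 - <<'E'
from h import *
o=sensors.observe(); print(o['tool_pos'],o['tool_rot'],toS([o['tool_pos']]),o['opening'],o['contact_force'])
p=toS([o['tool_pos']])[0,:2]-[.003,.07]; print(np.hypot(*p)); a0=np.arctan2(-.072,-.048); a=np.arctan2(p[1],p[0]); print('latch',a0-a)
tgt=1.72
import math
prev=o['tool_pos'][:2]
L=a0-a
pts=[]
for k in range(1,13):
    L2=L+(tgt-L)*k/12; q=.087*np.array([math.cos(a0-L2),math.sin(a0-L2)])+[.003,.07]
    w=toW([q])[0]; pts.append(((w-prev)/.025).round(2)); prev=w
print(np.array(pts).tolist())
E
```

```text
[ 0.50712986 -0.30935466  0.10302716] [-3.14144852  0.0032087   2.60883442] [[-0.07128725  0.0259317   0.10302716]] 0.020131315220462347 [ 1.0895604  -0.48723128  2.45643109]
0.08637482257379125
latch 0.4473782338758623
[[-0.0, 0.37], [0.06, 0.36], [0.1, 0.36], [0.14, 0.34], [0.17, 0.33], [0.2, 0.31], [0.24, 0.28], [0.26, 0.26], [0.29, 0.23], [0.31, 0.2], [0.33, 0.16], [0.35, 0.13]]
```

Call:
step_arm(series=[[0,0.0,0.37,0,0],[0,0.06,0.36,0,0],[0,0.1,0.36,0,0],[0,0.14,0.34,0,0],[0,0.17,0.33,0,0],[0,0.2,0.31,0,0],[0,0.24,0.28,0,0],[0,0.26,0.26,0,0],[0,0.29,0.23,0,0],[0,0.31,0.2,0,0],[0,0.33,0.16,0,0],[0,0.35,0.13,0,0]])

```text
time: 6.6
tool_pos: [0.5674, -0.2254, 0.1008]
tool_rot: [-3.141, -0.002, 2.609]
contact_force: [-9.6, -4.5, 1.4]
opening: 0.023
```

```bash
python3 - <<'E'
from h import *
o=sensors.observe(); print(o['tool_pos'],toS([o['tool_pos']]),o['opening'],o['contact_force'])
p=toS([o['tool_pos']])[0,:2]-[.003,.07]; print(np.hypot(*p)); a0=np.arctan2(-.072,-.048); a=np.arctan2(p[1],p[0]); print('latch',(a0-a)%(2*np.pi))
E
```

```text
[ 0.56735116 -0.2254114   0.10083803] [[-0.06269021  0.12888395  0.10083803]] 0.02298029519406807 [-9.59665442 -4.53505353  1.42783426]
0.08821861457795926
latch 1.713609967125909
```

Call:
step_arm(series=[[0.5,0,0,0,0],[0.5,0,0,0,0],[0.5,0,0,0,0],[0.5,0,0,1,0],[0.5,0,0,1,0],[0.5,0,0,1,0]])

```text
time: 7.2
tool_pos: [0.5675, -0.2257, 0.1773]
tool_rot: [3.141, 0.0, 2.609]
contact_force: [-0.2, 0.2, -0.4]
opening: 0.0458
```

```bash
python3 - <<'E'
from h import *
c=grab('top','t2'); o=sensors.observe(); print(o['tool_pos'],o['opening'],o['contact_force'], (toW([[-.184,-.013]])[0]-o['tool_pos'][:2])/.025)
s=grab('scene','s2')
im=s['pixels'][170:350,240:460]; cv2.imwrite('pics/s2c.png',cv2.resize(im,None,fx=3.3,fy=3.3,interpolation=cv2.INTER_CUBIC))
E
```

```text
[ 0.56933345 -0.22659752  0.18209483] 0.04563714099093702 [ 1.85430188 -0.41681717  3.0440007 ] [-7.15675937 -2.33264838]
```

View pics/s2c.png

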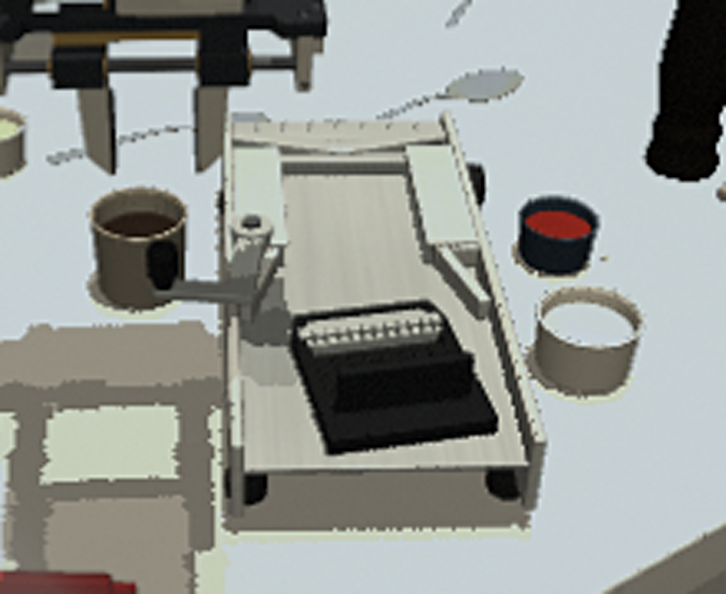

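The latch is fully open (knob outboard at the crop's (160,265)) and the insert hasn't moved. Going behind the tab.

Call:
step_arm(series=[[0.5,-0.9,-0.29,0,0],[0.5,-0.9,-0.29,0,0],[0.5,-0.9,-0.29,0,0],[0.5,-0.9,-0.29,0,0],[0.5,-0.9,-0.29,0,0],[0.5,-0.9,-0.29,0,0],[0.5,-0.9,-0.29,0,0],[0.5,-0.86,-0.29,0,0],[0.5,0,0,-0.8,0],[0.5,0,0,-0.8,0],[0.5,0,0,0,0]])

```text
time: 8.4
tool_pos: [0.387, -0.2825, 0.134]
tool_rot: [3.14, -0.005, 2.608]
contact_force: [0.6, 0.3, 0.3]
opening: 0.0461
```

```bash
python3 - <<'E'
from h import *
c=grab('wrist','w3'); o=sensors.observe(); print(o['tool_pos'],o['tool_rot'],toS([o['tool_pos']]),o['contact_force'])
E
```

```text
[ 0.3877782  -0.28308051  0.13530239] [ 3.14061968e+00 -2.72780073e-03  2.60838310e+00] [[-0.18720346 -0.01277983  0.13530239]] [ 0.4837768  -0.59007603 -0.41834921]
```

View pics/w3.png

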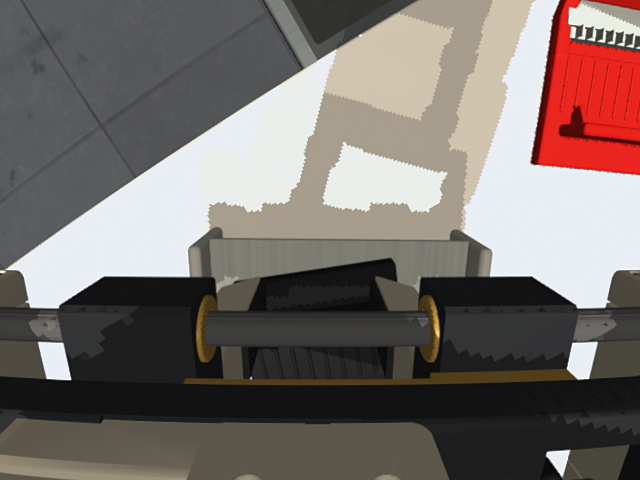

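Call:
step_arm(series=[[0.5,0,0,-0.8,0],[0.5,0,0,-0.7,0],[0.5,0,0,-0.5,0],[0.5,0,0,0,0],[0.5,0,0,0,0]])

```text
time: 8.95
tool_pos: [0.389, -0.2839, 0.087]
tool_rot: [-3.141, 0.001, 2.609]
contact_force: [-0.3, -0.7, 0.2]
opening: 0.0461
```

Call:
step_arm(series=[[0.5,0.34,-0.2,-0.05,0],[0.5,0.34,-0.2,0,0],[0.5,0.34,-0.2,0,0],[0.5,0.34,-0.2,0,0],[0.5,0,0,0,0]])

```text
time: 9.45
tool_pos: [0.424, -0.3047, 0.0852]
tool_rot: [-3.141, 0.002, 2.609]
contact_force: [0.4, 0.7, -1.5]
opening: 0.0461
```

```bash
python3 - <<'E'
from h import *
c=grab('top','t4'); o=sensors.observe(); print(o['tool_pos'],toS([o['tool_pos']]),o['contact_force'])
s=grab('scene','s4')
im=np.vstack([cv2.resize(s['pixels'][190:340,290:450],None,fx=3,fy=3,interpolation=cv2.INTER_CUBIC)]); im2=cv2.resize(c['pixels'][170:340,270:430],(480,510)); 
a=np.zeros((510,960,3),np.uint8); a[:450,:480]=im; a[:,480:]=cv2.convertScaleAbs(im2,alpha=1.5); cv2.imwrite('pics/c4.png',cv2.resize(a,(800,425)))
E
```

```text
[ 0.42316033 -0.30409471  0.08492448] [[-0.14605159 -0.01265381  0.08492448]] [-0.1805865   0.52075274  0.52971953]
```

View pics/c4.png

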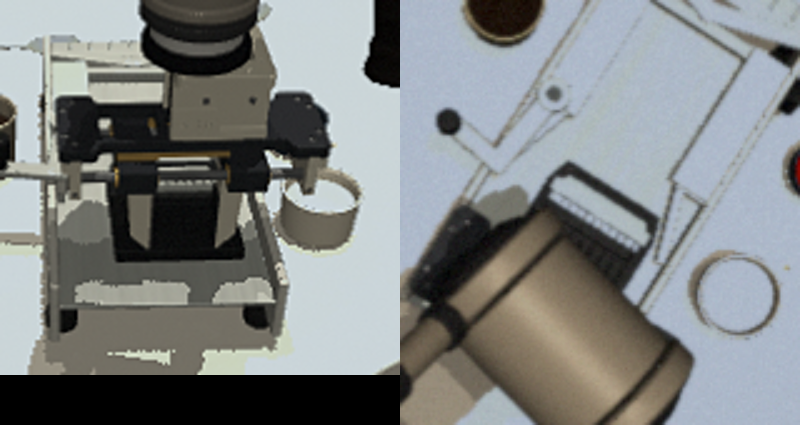

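```bash
python3 - <<'E'
from h import *
c=load('top'); p=np.array([[541,187],[568,163],[658,212],[645,262]],float); g=np.c_[(p[:,0]-400)/2.5+270,p[:,1]/2.5+170]
print(toS(onplane(c,g,.062)).round(4))
p=np.array([[555,93],[448,120]],float); g=np.c_[(p[:,0]-400)/2.5+270,p[:,1]/2.5+170]
print(toS(onplane(c,g[:1],.083)).round(4),toS(onplane(c,g[1:],.108)).round(4))
E
```

```text
[[-0.0632  0.0383  0.062 ]
 [-0.035   0.0304  0.062 ]
 [-0.0292 -0.0522  0.062 ]
 [-0.069  -0.0649  0.062 ]]
[[0.0046 0.0693 0.083 ]] [[-0.0608  0.127   0.108 ]]
```

Call:
step_arm(series=[[0.5,0.4,-0.1,0,0],[0.5,0.4,-0.1,0,0],[0.5,0.4,-0.1,0,0],[0.5,0,0,0,0]])

```text
time: 9.95
tool_pos: [0.4542, -0.3117, 0.0851]
tool_rot: [-3.142, 0.002, 2.609]
contact_force: [0.3, -0.5, 0.6]
opening: 0.0461
```

```bash
python3 - <<'E'
from h import *
c=grab('top','t5'); o=sensors.observe(); print(o['tool_pos'],toS([o['tool_pos']]),o['contact_force'])
im2=cv2.resize(c['pixels'][150:310,290:440],(750,800))[:600]
cv2.imwrite('pics/c5.png',cv2.convertScaleAbs(im2,alpha=1.5))
E
```

```text
[ 0.45332934 -0.31132498  0.08491102] [[-0.11644873 -0.0033739   0.08491102]] [-1.34036141  0.24109418 -1.07922265]
```

View pics/c5.png

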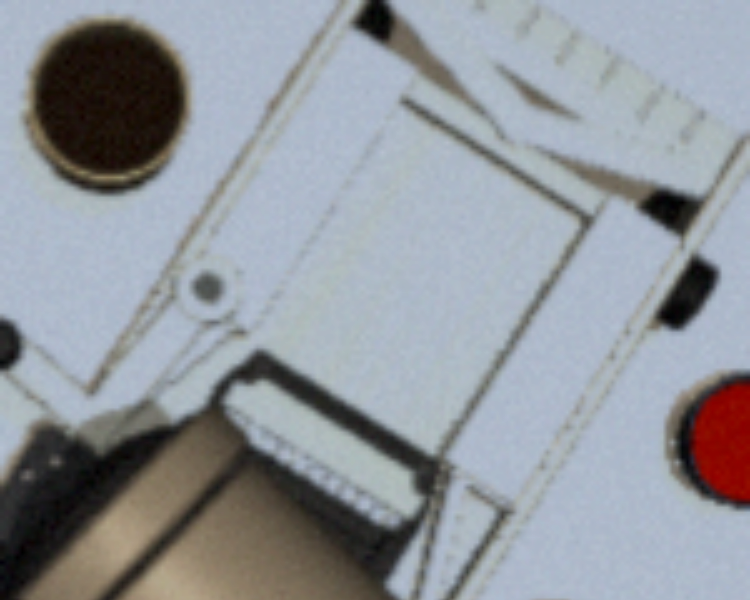

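Call:
step_arm(series=[[0.5,0.36,-0.17,0,0],[0.5,0.36,-0.17,0,0],[0.5,0.36,-0.17,0,0],[0.5,0,0,0,0]])

```text
time: 10.4
tool_pos: [0.481, -0.3248, 0.0851]
tool_rot: [-3.141, 0.002, 2.609]
contact_force: [-0.1, 0.3, -0.1]
opening: 0.0457
```

```bash
python3 - <<'E'
from h import *
c=grab('top','t6'); o=sensors.observe(); print(o['tool_pos'],toS([o['tool_pos']]),o['contact_force'])
im2=cv2.resize(c['pixels'][150:310,290:440],(750,800))[:600]
cv2.imwrite('pics/c6.png',cv2.convertScaleAbs(im2,alpha=1.5))
E
```

```text
[ 0.48019855 -0.3243349   0.08495167] [[-0.08671127 -0.00074793  0.08495167]] [0.58848293 0.42030485 0.02758175]
```

View pics/c6.png

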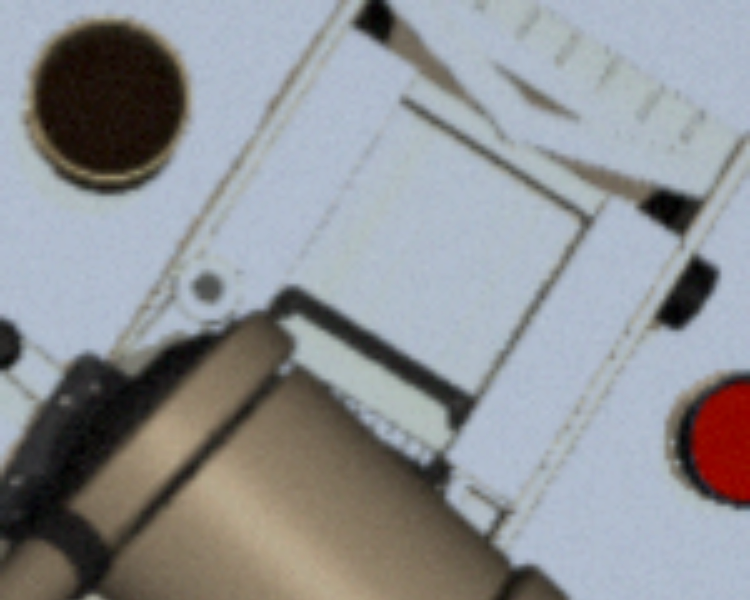

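Call:
step_arm(series=[[0.5,0.34,-0.21,0,0],[0.5,0.34,-0.21,0,0],[0.5,0.34,-0.21,0,0],[0.5,0.34,-0.21,0,0]])

```text
time: 10.85
tool_pos: [0.5134, -0.3448, 0.0849]
tool_rot: [3.141, -0.001, 2.609]
contact_force: [0.1, 1.0, 1.0]
opening: 0.0457
```

Call:
step_arm(series=[[0.5,0.34,-0.21,0,0],[0.5,0.34,-0.21,0,0],[0.5,0.34,-0.21,0,0],[0.5,0,0,0,0]])

```text
time: 11.25
tool_pos: [0.5395, -0.361, 0.0849]
tool_rot: [-3.142, 0.001, 2.609]
contact_force: [0.5, 0.4, -0.2]
opening: 0.046
```

```bash
python3 - <<'E'
from h import *
c=grab('top','t7'); o=sensors.observe(); print(o['tool_pos'],toS([o['tool_pos']]),o['contact_force'])
im2=cv2.resize(c['pixels'][140:260,290:440],(750,600))
cv2.imwrite('pics/c7.png',cv2.convertScaleAbs(im2,alpha=1.5))
E
```

```text
[ 0.53890975 -0.36066367  0.08479244] [[-0.01767725 -0.00179092  0.08479244]] [-0.25167023  0.10446111  0.59048261]
```

View pics/c7.png

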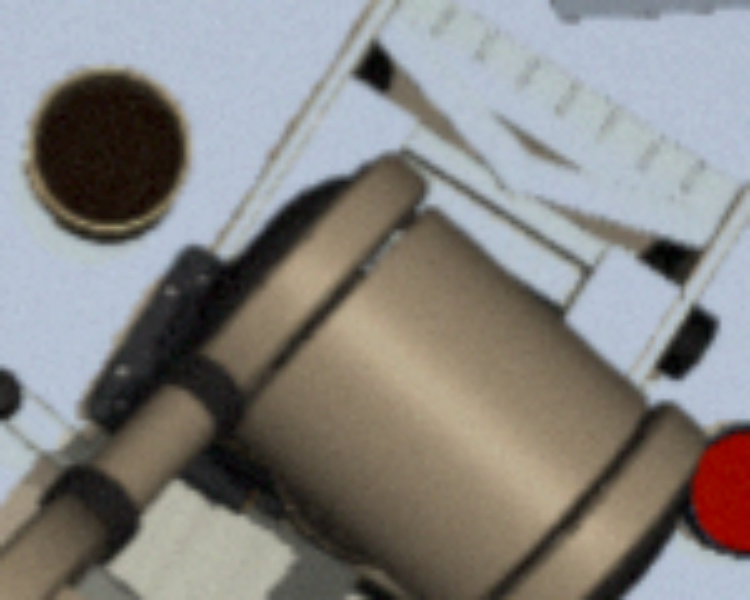

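Call:
step_arm(series=[[0.5,0.17,-0.1,0,0],[0.5,0.17,-0.1,0,0],[0.5,0.17,-0.1,0,0],[0.5,0.17,-0.1,0,0],[0.5,0,0,0,0]])

```text
time: 11.8
tool_pos: [0.5566, -0.3711, 0.085]
tool_rot: [-3.142, 0.001, 2.609]
contact_force: [0.7, -0.1, 0.6]
opening: 0.046
```

Call:
step_arm(series=[[0.5,0.07,-0.04,0,0],[0.5,0.07,-0.04,0,0],[0.5,0,0,0,0]])

```text
time: 12.1
tool_pos: [0.5589, -0.3722, 0.0849]
tool_rot: [3.141, -0.002, 2.609]
contact_force: [-2.9, 2.5, 2.8]
opening: 0.0455
```

Call:
step_arm(series=[[0.5,0.07,-0.04,0,0],[0.5,0.07,-0.04,0,0],[0.5,0,0,0,0]])

```text
time: 12.4
tool_pos: [0.5593, -0.3721, 0.085]
tool_rot: [3.141, -0.011, 2.608]
contact_force: [-17.7, 10.8, 11.2]
opening: 0.0458
```

Stalled at 20 N, which fits the home position. Backing off to look.

Call:
step_arm(series=[[0.5,-0.07,0.04,0,0],[0.5,-0.14,0.08,0,0],[0.5,-0.34,0.2,0,0],[0.5,-0.34,0.2,0.5,0],[0.5,-0.34,0.2,1,0],[0.5,-0.6,0.36,1,0],[0.5,-1,0.6,1,0],[0.5,-1,0.6,1,0],[0.5,-1,0.6,0.5,0],[0.5,-1,0.6,0,0],[0.5,-1,0.6,0,0],[0.5,0,0,0,0]])

```text
time: 13.6
tool_pos: [0.3902, -0.2711, 0.2105]
tool_rot: [3.142, -0.0, 2.609]
contact_force: [-0.7, -0.1, 0.2]
opening: 0.046
```

```bash
python3 - <<'E'
from h import *
c=grab('top','t8'); o=sensors.observe(); print(o['tool_pos'],toS([o['tool_pos']]),o['contact_force'])
im2=cv2.resize(c['pixels'][140:290,290:440],(600,600),interpolation=cv2.INTER_CUBIC)
cv2.imwrite('pics/c8.png',cv2.convertScaleAbs(im2,alpha=1.5))
s=grab('scene','s8')
im=s['pixels'][170:350,240:460]; cv2.imwrite('pics/s8c.png',cv2.resize(im,None,fx=3.3,fy=3.3,interpolation=cv2.INTER_CUBIC))
E
```

```text
[ 0.39183709 -0.2724166   0.2107147 ] [[-0.18919358 -0.00154448  0.2107147 ]] [0.81307903 0.80003581 0.77570559]
```

View pics/c8.png

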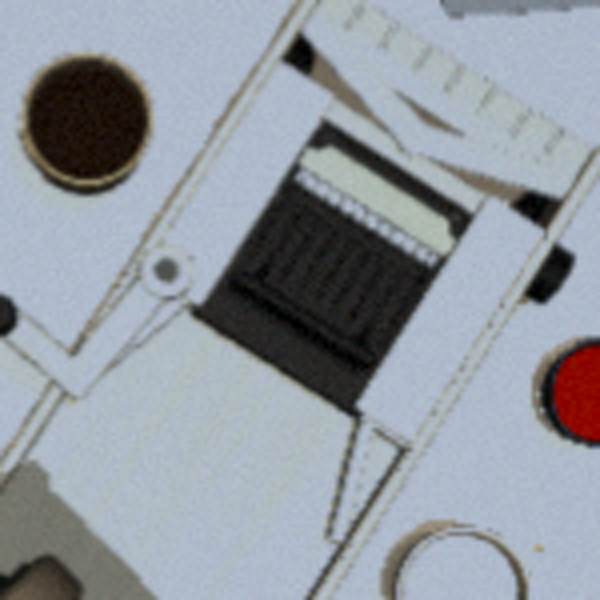

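View pics/s8c.png

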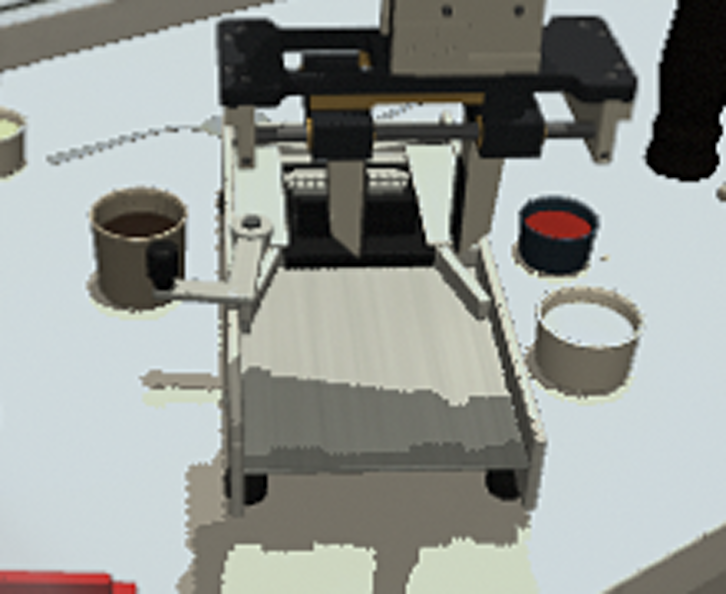

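```bash
python3 - <<'E'
from h import *
c=load('top'); s=load('scene')
p=np.array([[192,308],[357,412],[325,122],[470,213]])/4+[290,140]
print(toS(onplane(c,p,.062)).round(4)); print(bydepth(c,np.array([[330,290],[260,270],[225,285]])/4+[290,140]).round(4))
p=np.array([[286,262],[432,264]])/3.3+[240,170]; print('scene',toS(onplane(s,p,.062)).round(4))
K=.087*np.array([np.cos(np.arctan2(.072,.048)),0]); 
print('knob',toW([[-.0626,.127]]), (toW([[-.0626,.127]])-sensors.observe()['tool_pos'][:2])/.025)
p=np.array([[3,315]])/4+[290,140]; print('knob meas',toS(onplane(c,p,.108)))
E
```

```text
[[-0.003   0.0488  0.062 ]
 [-0.0024 -0.0498  0.062 ]
 [ 0.1141  0.0427  0.062 ]
 [ 0.1147 -0.0446  0.062 ]]
[[ 0.589  -0.3947  0.0608]
 [ 0.5968 -0.3579  0.0713]
 [ 0.5897 -0.3412  0.0613]]
scene [[-0.0145  0.0451  0.062 ]
 [-0.0194 -0.0504  0.062 ]]
knob [[ 0.56646159 -0.22707455]] [[6.9495831  1.84217488]]
knob meas [[-0.06037278  0.1236973   0.108     ]]
```

The insert is home: nose at x≈0.1144 m, back edge at about −0.003 m, plate top at z≈0.061 m. Now for the latch.

Call:
step_arm(series=[[0.5,0.87,0.23,0,0],[0.5,0.87,0.23,0,0],[0.5,0.87,0.23,0,0],[0.5,0.87,0.23,0,0],[0.5,0.87,0.23,0,0],[0.5,0.87,0.23,0,0],[0.5,0.87,0.23,0,0],[0.5,0.86,0.23,0,0],[0.5,0,0,-0.8,0],[0.5,0,0,0,0]])

```text
time: 14.7
tool_pos: [0.5663, -0.2261, 0.1869]
tool_rot: [3.142, -0.004, 2.61]
contact_force: [-0.4, 0.7, -1.2]
opening: 0.0461
```

```bash
python3 - <<'E'
from h import *
c=grab('wrist','w9'); o=sensors.observe(); print(o['tool_pos'],toS([o['tool_pos']]),o['contact_force'],project(c,[list(toW([[-.0626,.127,.108]])[0])]))
E
```

```text
[ 0.56621262 -0.22645671  0.1883253 ] [[-0.06313079  0.12740246  0.1883253 ]] [-0.50871368 -0.88105576 -1.10250877] [[315.3120289  260.18532713]]
```

View pics/w9.png

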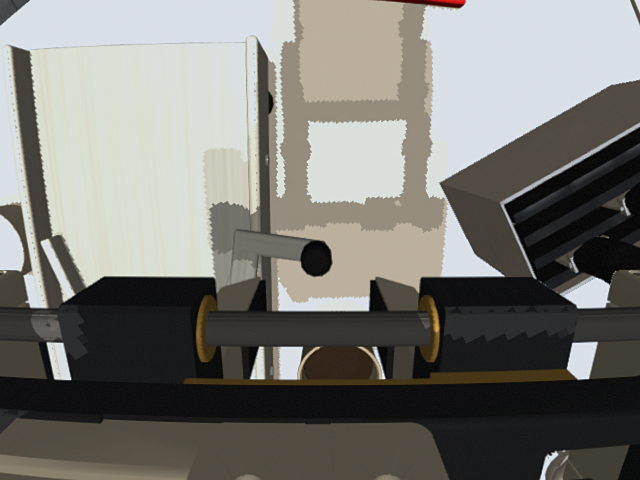

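Call:
step_arm(series=[[0.5,0,0,-0.9,0],[0.5,0,0,-0.9,0],[0.5,0,0,-0.9,0],[0.5,0,0,-0.7,0],[0,0,0,0,0],[0,0,0,0,0],[0,0,0,0,0],[0,0,0,0,0]], squeeze=5)

```text
time: 15.55
tool_pos: [0.5667, -0.2272, 0.1064]
tool_rot: [3.142, 0.003, 2.609]
contact_force: [-0.7, -1.4, 2.0]
opening: 0.02
```

```bash
python3 - <<'E'
from h import *
import math
o=sensors.observe(); print(o['tool_pos'],toS([o['tool_pos']]),o['opening'],o['contact_force'])
p=toS([o['tool_pos']])[0,:2]-[.003,.07]; a0=np.arctan2(-.072,-.048); L=(a0-np.arctan2(p[1],p[0]))%(2*np.pi); print('latch',L,np.hypot(*p))
prev=o['tool_pos'][:2]; pts=[]
for k in range(1,18):
    L2=L+(-.01-L)*k/17; q=.087*np.array([math.cos(a0-L2),math.sin(a0-L2)])+[.003,.07]
    w=toW([q])[0]; pts.append(((w-prev)/.025).round(2)); prev=w
print(np.array(pts).tolist())
E
```

```text
[ 0.5666539  -0.22715594  0.10644921] [[-0.06239317  0.12702886  0.10644921]] 0.020047620332988347 [-0.68856758 -1.35461738  1.97303774]
latch 1.699974299584742 0.08676726390275082
[[-0.33, -0.12], [-0.31, -0.16], [-0.3, -0.19], [-0.27, -0.22], [-0.25, -0.24], [-0.23, -0.27], [-0.2, -0.29], [-0.17, -0.31], [-0.14, -0.32], [-0.1, -0.33], [-0.07, -0.34], [-0.03, -0.35], [0.0, -0.35], [0.04, -0.35], [0.07, -0.34], [0.1, -0.33], [0.14, -0.32]]
```

Call:
step_arm(series=[[0,-0.33,-0.12,0,0],[0,-0.31,-0.16,0,0],[0,-0.3,-0.19,0,0],[0,-0.27,-0.22,0,0],[0,-0.25,-0.24,0,0],[0,-0.23,-0.27,0,0],[0,-0.2,-0.29,0,0],[0,-0.17,-0.31,0,0],[0,-0.14,-0.32,0,0],[0,-0.1,-0.33,0,0],[0,-0.07,-0.34,0,0],[0,-0.03,-0.35,0,0]])

```text
time: 16.75
tool_pos: [0.5058, -0.3059, 0.1049]
tool_rot: [3.142, -0.0, 2.609]
contact_force: [0.0, 1.4, 0.7]
opening: 0.0201
```

Call:
step_arm(series=[[0,0.0,-0.35,0,0],[0,0.04,-0.35,0,0],[0,0.07,-0.34,0,0],[0,0.1,-0.33,0,0],[0,0.14,-0.32,0,0],[0,0,0,0,0]])

```text
time: 17.35
tool_pos: [0.5157, -0.3471, 0.1049]
tool_rot: [3.139, -0.0, 2.608]
contact_force: [1.1, 3.1, 0.6]
opening: 0.0196
```

```bash
python3 - <<'E'
from h import *
import math
o=sensors.observe(); print(o['tool_pos'],toS([o['tool_pos']]),o['opening'],o['contact_force'])
p=toS([o['tool_pos']])[0,:2]-[.003,.07]; a0=np.arctan2(-.072,-.048); L=(a0-np.arctan2(p[1],p[0])); print('latch',L,np.hypot(*p))
E
```

```text
[ 0.5157218  -0.34713263  0.10488801] [[-0.04452285 -0.00208015  0.10488801]] 0.019599987246155366 [1.06802986 3.08306303 0.62147609]
latch -0.005113407648988932 0.08633637271402977
```

Call:
step_arm(series=[[0,0.05,-0.11,0,0],[0,0.05,-0.11,0,0],[0,0,0,0,0]])

```text
time: 17.65
tool_pos: [0.5174, -0.3505, 0.1044]
tool_rot: [3.138, -0.004, 2.609]
contact_force: [1.2, 10.8, 3.6]
opening: 0.0237
```

```bash
python3 - <<'E'
from h import *
o=sensors.observe(); print(o['tool_pos'],toS([o['tool_pos']]),o['opening'],o['contact_force'])
p=toS([o['tool_pos']])[0,:2]-[.003,.07]; a0=np.arctan2(-.072,-.048); print('latch',(a0-np.arctan2(p[1],p[0])),np.hypot(*p))
E
```

```text
[ 0.51741085 -0.35050022  0.10444041] [[-0.04134475 -0.00410334  0.10444041]] 0.023709928105906625 [ 1.21486091 10.84014368  3.57529811]
latch -0.04874731941432042 0.08635833321014863
```

Call:
step_arm(series=[[0.5,0,0,0,0],[0.5,0,0,0,0],[0.5,0,0,0,0],[0.5,0,0,0.6,0],[0.5,0,0,1,0],[0.5,0,0,1,0],[0.5,-1,0.4,1,0],[0.5,-1,0.4,1,0],[0.5,-1,0.4,1,0],[0.5,-1,0.4,0,0],[0.5,-1,0.4,0,0],[0.5,0,0,0,0]])

```text
time: 18.85
tool_pos: [0.3901, -0.3023, 0.2458]
tool_rot: [-3.141, -0.0, 2.608]
contact_force: [-0.5, 0.8, -0.9]
opening: 0.0459
```

```bash
python3 - <<'E'
from h import *
c=grab('top','t10'); o=sensors.observe(); print(o['tool_pos'],toS([o['tool_pos']]),o['contact_force'])
im2=cv2.resize(c['pixels'][140:290,290:440],(600,600),interpolation=cv2.INTER_CUBIC)
cv2.imwrite('pics/c10.png',cv2.convertScaleAbs(im2,alpha=1.5))
s=grab('scene','s10')
im=s['pixels'][170:350,240:460]; cv2.imwrite('pics/s10c.png',cv2.resize(im,None,fx=3.3,fy=3.3,interpolation=cv2.INTER_CUBIC))
E
```

```text
[ 0.39152102 -0.30311758  0.24580418] [[-0.1737067  -0.02805498  0.24580418]] [-0.02122845 -1.0714139   0.06233993]
```

View pics/c10.png

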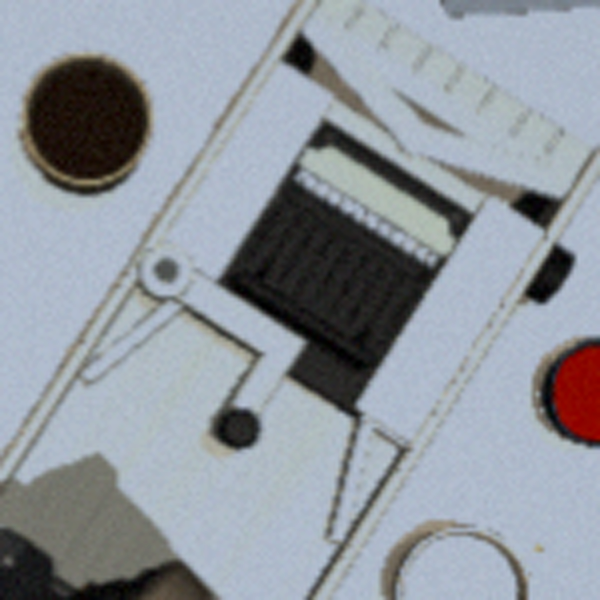

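View pics/s10c.png

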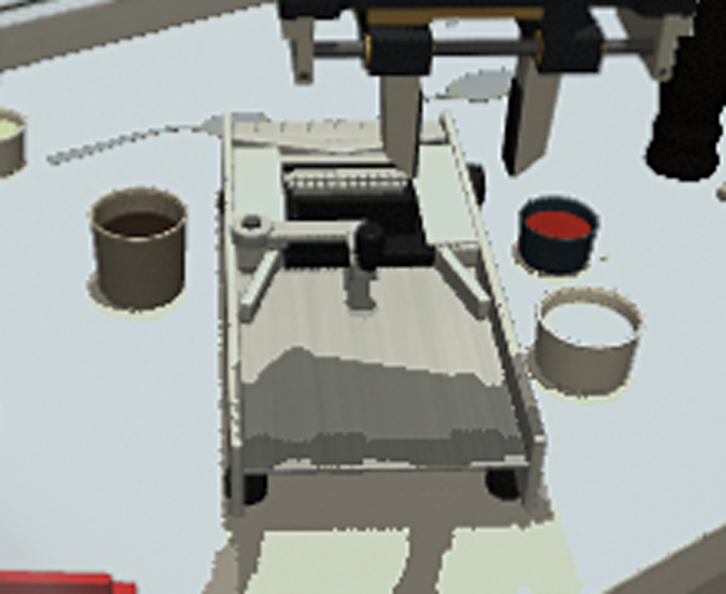

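```bash
python3 - <<'E'
from h import *
c=load('top')
p=np.array([[238,427]])/4+[290,140]; k=toS(onplane(c,p,.108))[0]; print('knob',k)
q=k[:2]-[.003,.07]; print('latch',np.arctan2(-.072,-.048)-np.arctan2(q[1],q[0]))
p=np.array([[357,412],[325,122],[470,213]])/4+[290,140]; print(toS(onplane(c,p,.062)).round(4))
for n,(u,v) in dict(stone=(311,170),chili=(439,238),salt=(404,288)).items():
    a=cv2.imread('pics/top0.png')[v-22:v+22,u-22:u+22].astype(int); b=c['pixels'][v-22:v+22,u-22:u+22].astype(int); print(n,'mean diff',abs(a-b).mean().round(2))
E
```

```text
knob [-0.04487147 -0.0008173   0.108     ]
latch 0.006423732614916577
[[-0.0024 -0.0498  0.062 ]
 [ 0.1141  0.0427  0.062 ]
 [ 0.1147 -0.0446  0.062 ]]
stone mean diff 3.93
chili mean diff 3.94
salt mean diff 4.43
```

The latch reads shut (about 0.006 rad, within pixel error), the insert is home and the ramekins haven't moved. Handing in.

```bash
python3 -c "
from cell import hand_in; print(hand_in())"
```

```text
the job is handed in; nothing more can be done
None
```

The julienne insert is in its bay against the stop, the latch is shut behind its tab, and I've handed the job in at about 19 s of the 58 s allowed. I gripped the knob and swung the latch fully open (1.70 rad). Then I squared the black insert with both fingers and pushed it along the deck until it stalled on the stop at about 23 N of total measured force. Last, I swung the latch shut until it met its end stop at about 11 N, and backed the arm away.

**Last checks**
- **Insert:** its nose is at slicer x ≈ 0.114–0.115 m (stop at 0.115 m). The plate top measured z ≈ 0.061 m (0.062 m expected), so it lies flat.
- **Latch:** the knob is at (−0.045, −0.001) m in the slicer's axes, so the latch is within 0.01 rad of fully shut.
- **Ramekins:** all three look the same in the top camera as before, with only image noise between the pictures.
- **Disagreement:** after the push, before the latch was shut, the scene camera put the insert's back edge about 12–17 mm further back than the top camera did. I took that as a poor edge pick plus that camera's own offset of a few mm. The top view, the plate's length and the stall against the stop all agree that it is home.

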